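# Load the row of samples into the analyser lane's pucks

## Robot

A 6-joint arm with a two-finger parallel gripper is mounted at the origin on the work surface; the furniture and walls round the work are solid. World frame = base frame: x ahead of the robot, y to its left, z up, the work surface at z = 0. Lengths are in m, angles in rad, forces in N, time in s.
With the tool pointing down it reaches from about 0.325 to 0.775 m from the base axis. Payload 5.5 kg.
Tool frame: the origin (TCP) lies at the very end of the fingers, on their centre line; the grasp point (between the pads) lies 19 mm behind it; z points along the fingers, y is the line along which they close (so a half turn about z gives the same grasp; the last joint's range is limited). The gripper opens to 88 mm and grips with 3 to 60 N. Pads are 20 mm wide; open, the fingers measure 115 mm over their backs; the gripper's body (75 mm by 178 mm) begins 61 mm behind the grasp point.
Start: joints at [-1.398, 0.091, 1.231, -0, 1.82, -0.057], TCP at [0.137, -0.584, 0.192] pointing down, gripper open.
Joint ranges: [-2.87, 2.87], [-0.86, 2.18], [0.17, 2.46], [-1.51, 4.65], [0.06, 2.69], [-2.65, 2.65]. Speed limits (rad/s): [2.57, 2.57, 3.01, 3.14, 3.14, 3.14].

## Interface

Orientations are given as a 3x3 rotation matrix whose columns are the frame's x, y, z axes.
In Python, from station import robot, imaging, job gives the robot as it stands.
- The arm moves only by the shell command python3 -m pendant 'ROWS' [OPENING] [FORCE]. ROWS is a JSON object of lists of equal length, an entry for each row: "translation": the shift along the world's x, y, z scaled (see below), a list of three; "twist": the turn, a rotation vector about the world's x, y, z scaled (see below), a list of three. A call has 1 to 8 rows; each row is the pose to reach, as a shift and turn from the pose commanded when the call began; what a row does not reach only later rows make up. The controller multiplies each number of a shift by 100 mm and each number of a turn by 2 rad. A row lasts 1/10 s, in which the tool goes at most 50 mm and 8.59 degrees, less where a joint would pass 70% of its speed; a pose out of reach is approached as far as the arm can. A call with a number of a shift or a turn outside -1 to 1 is refused whole. A call with a gripper value outside its range is refused whole. OPENING is the finger opening in mm, from 0 to 87.8, set as the call begins (- or left out, the last holds). The fingers move at their own pace and stop on an object; FORCE is the grip in N (left out, the last holds). Time passes only in rows, so rows that repeat a pose let the fingers close. It gives the time, the measured TCP pose, the force, the opening and the grip force at its end, in the units of the state.
- robot.state(): the state, without advancing time (a new reading comes with each control period).
- imaging.read_camera(name): name is "scene" or "side" or "wrist"; returns the picture (480x640x3 uint8, red, green, blue); there is no depth.
- imaging.camera_params(name): a dict with "fx", "fy", "cx", "cy" (pixels), "rvec" (rotation vector, rad) and "tvec" (3), from world to camera coordinates, as OpenCV has them. Camera axes: x right, y down, z forward; pixel columns grow to the right and rows downward; lengths in m; the calibration is good to about 2 mm. The wrist camera is an equidistant fisheye: a pixel r from the principal point sees the ray r / f radians off the axis. A picture is of the moment at which its call begins: read the wrist's pose just before it. camera_params takes no time and is no camera call; for the wrist camera it gives the pose at the moment of the call.
- job.close_job(): hands the job in; it is judged then, once.
The state is a dict: "clock": time; "joint_pos": joint angles; "joint_vel": joint speeds; "joint_efforts": joint torques, N m; "ee_pos": TCP position; "ee_rot": TCP orientation; "ft_force": force on the tool from outside, world axes, zero at the start; "wrist_torque": the same for the moment, N m; "gripper_width": opening from 0.0 (shut) to 1.0 (fully open); "finger_force": force on a finger pad.
Only numpy, scipy, OpenCV 4.12 (cv2) and the standard library are available. Lean on these libraries where they do the work, as an engineer would, in place of code of your own. Each camera call takes 0.05 s, during which the arm holds its last target. There are 200 camera calls.

## Task

Load the samples for the analyser: move the tubes with red, orange, green and white caps, one by one, from the blue rack into the pucks waiting in the lane, each into the puck of its cap's colour, so that the row stands in the order in which the pucks wait. Each tube must stand upright and fully home in its puck, with the pucks still standing in the lane. The blue-capped blank stays where it is in the rack.

Things in the scene. Friction and masses are not known exactly. Their poses are not given: they have to be found in the camera images.
- rack: blue 24-hole tube rack (3 rows of 8, holes 24 mm apart), 95 x 210 x 56 mm, fixed; its floor is 4 mm and its top 56 mm above the bench. Origin: centre of the underside, z up. Its rows run 6 degrees clockwise (from above) of its y axis: along the tubes' y axes. The four tubes to move stand in mixed order in the outer row at its -x side, in every second hole, 48 mm apart
- tube_red: sample tube with red cap, loose, upright in the rack's row of four. 98 mm high; cap 20 mm in diameter from 80 to 98 mm above the lower end, tube 16 mm in diameter, its lowest 18 mm tapering to an 8 mm tip; 15 to 30 g. Origin: centre of the lower end, z towards the cap, y along the rack's row at the start. Grip by the cap; lifts straight out
- tube_orange: sample tube with orange cap, loose, upright in the rack's row of four. 98 mm high; cap 20 mm in diameter from 80 to 98 mm above the lower end, tube 16 mm in diameter, its lowest 18 mm tapering to an 8 mm tip; 15 to 30 g. Origin: centre of the lower end, z towards the cap, y along the rack's row at the start. Grip by the cap; lifts straight out
- tube_green: sample tube with green cap, loose, upright in the rack's row of four. 98 mm high; cap 20 mm in diameter from 80 to 98 mm above the lower end, tube 16 mm in diameter, its lowest 18 mm tapering to an 8 mm tip; 15 to 30 g. Origin: centre of the lower end, z towards the cap, y along the rack's row at the start. Grip by the cap; lifts straight out
- tube_white: sample tube with white cap, loose, upright in the rack's row of four. 98 mm high; cap 20 mm in diameter from 80 to 98 mm above the lower end, tube 16 mm in diameter, its lowest 18 mm tapering to an 8 mm tip; 15 to 30 g. Origin: centre of the lower end, z towards the cap, y along the rack's row at the start. Grip by the cap; lifts straight out
- tube_blue: the same kind of tube with blue cap, the blank, loose, upright in the outer row at the rack's +x side, which is otherwise empty; it stays there. Origin: centre of the lower end, z up. (Behind the work stands a tall grey shelf unit: its face is 0.60 m ahead of the robot's base axis, from 0.20 m left to 0.11 m right of the middle; keep wrist and gripper clear of it)
- puck_red: red loose tube carrier, 100 g: base 48 mm in diameter, 16 mm high; on it a socket, 62 mm to its flared mouth (31 mm inside), narrowing to 19 mm and a tapered seat that holds a tube's end 18-20 mm above the underside. Origin: centre of the underside (6 mm above bench), z up. Lane: fixed aluminium channel, 61 x 246 mm, walls 20 mm high, ends closed; pucks 54 mm apart in mixed order, 3 mm play
- puck_orange: orange loose tube carrier, 100 g: base 48 mm in diameter, 16 mm high; on it a socket, 62 mm to its flared mouth (31 mm inside), narrowing to 19 mm and a tapered seat that holds a tube's end 18-20 mm above the underside. Origin: centre of the underside (6 mm above bench), z up. Lane: fixed aluminium channel, 61 x 246 mm, walls 20 mm high, ends closed; pucks 54 mm apart in mixed order, 3 mm play
- puck_green: green loose tube carrier, 100 g: base 48 mm in diameter, 16 mm high; on it a socket, 62 mm to its flared mouth (31 mm inside), narrowing to 19 mm and a tapered seat that holds a tube's end 18-20 mm above the underside. Origin: centre of the underside (6 mm above bench), z up. Lane: fixed aluminium channel, 61 x 246 mm, walls 20 mm high, ends closed; pucks 54 mm apart in mixed order, 3 mm play
- puck_white: white loose tube carrier, 100 g: base 48 mm in diameter, 16 mm high; on it a socket, 62 mm to its flared mouth (31 mm inside), narrowing to 19 mm and a tapered seat that holds a tube's end 18-20 mm above the underside. Origin: centre of the underside (6 mm above bench), z up. Lane: fixed aluminium channel, 61 x 246 mm, walls 20 mm high, ends closed; pucks 54 mm apart in mixed order, 3 mm play

How it is judged:
At the end, for the whole second after the job is handed in: Each coloured tube stands in the puck of its colour: lower end within 8 mm of the puck's axis, 12-24 mm above its underside, lean < 0.17 rad; pucks upright (< 0.08 rad) on the lane's floor (underside below 11 mm); all at rest. Blue tube within 15 mm of its start, lean < 0.17 rad (horizontal distance between tube_red and puck_red below 0.008 m and z of tube_red in the frame of puck_red between 0.012 and 0.024 m and angle between each of tube_red, tube_orange, tube_green, tube_white, tube_blue's own z axis and vertical below 0.17 rad and angle between each of puck_red, puck_orange, puck_green, puck_white's own z axis and vertical below 0.08 rad and height (world z) of each of puck_red, puck_orange, puck_green, puck_white below 0.011 m and linear speed of each of tube_red, puck_red, tube_orange, puck_orange, tube_green, puck_green, tube_white, puck_white, tube_blue below 0.02 m/s and horizontal distance between tube_orange and puck_orange below 0.008 m and z of tube_orange in the frame of puck_orange between 0.012 and 0.024 m and horizontal distance between tube_green and puck_green below 0.008 m and z of tube_green in the frame of puck_green between 0.012 and 0.024 m and horizontal distance between tube_white and puck_white below 0.008 m and z of tube_white in the frame of puck_white between 0.012 and 0.024 m and distance of tube_blue from where it was at the start of the episode below 0.015 m); the robot touches nothing.
It fails at once if the blue-capped blank is lifted out of or knocked from its place in the rack (distance of tube_blue from where it was at the start of the episode above 0.03 m).
It also fails if it takes over 109 s, if anything falls off the work surface, if the arm or the gripper's body presses on something with over 40 N, if the wrist force passes 120 N, or if a joint passes its speed limit or range.

## Working session

There is one attempt and no reset: what is moved stays moved. The work goes in short steps, Python scripts to look and compute and a shell command to move; the robot and the scene stay as the last step left them, time stands still between calls to the robot, and variables do not carry over. Pictures are saved under pics/ and viewed, at most 14 in all, crops included, and the job is handed in when it is done.

```bash
ls; mkdir -p pics; python3 - <<'E'
from station import robot, imaging
import cv2
for n in ("scene","side"):
    cv2.imwrite(f"pics/{n}0.png", imaging.read_camera(n)[:,:,::-1])
    print({k:v for k,v in imaging.camera_params(n).items()})
s=robot.state();print(s)
E
```

```text
pics
{'fx': 572.973126690561, 'fy': 572.973126690561, 'cx': 317.96993093210517, 'cy': 227.70095192848797, 'rvec': array([ 1.31961963, -2.10486967,  1.01440741]), 'tvec': array([0.21122535, 0.30690893, 0.86814966])}
{'fx': 473.0776673150017, 'fy': 473.0776673150017, 'cx': 325.46357063010174, 'cy': 242.1923054334689, 'rvec': array([ 2.11980836, -0.36151217,  0.18476831]), 'tvec': array([-0.45671781,  0.12943942,  0.88607766])}
{'clock': 0.1, 'joint_pos': array([-1.39768416e+00,  9.17973066e-02,  1.23173912e+00,  1.09931615e-05,
        1.81978094e+00, -5.67232694e-02]), 'joint_vel': array([-7.72579535e-04,  1.65613658e-04, -2.62790701e-03, -2.65881877e-05,
        2.05862283e-03, -8.73685696e-05]), 'joint_efforts': array([ 3.00436986e-03, -4.47856450e+01, -4.07570672e+01,  7.01110857e-02,
        2.84158636e-02, -1.18491271e-04]), 'ee_pos': array([ 0.13662651, -0.58392487,  0.19122664]), 'ee_rot': array([[ 9.73703299e-01,  2.27819673e-01, -2.86584058e-04],
       [ 2.27819827e-01, -9.73701820e-01,  1.70076504e-03],
       [ 1.08420317e-04, -1.72133006e-03, -9.99998513e-01]]), 'ft_force': array([0.50124486, 0.21293593, 0.18126758]), 'wrist_torque': array([-0.03933629, -0.01421639, -0.02779859]), 'finger_force': 0.0, 'gripper_width': 1.0005728721793117}
```

View pics/scene0.png

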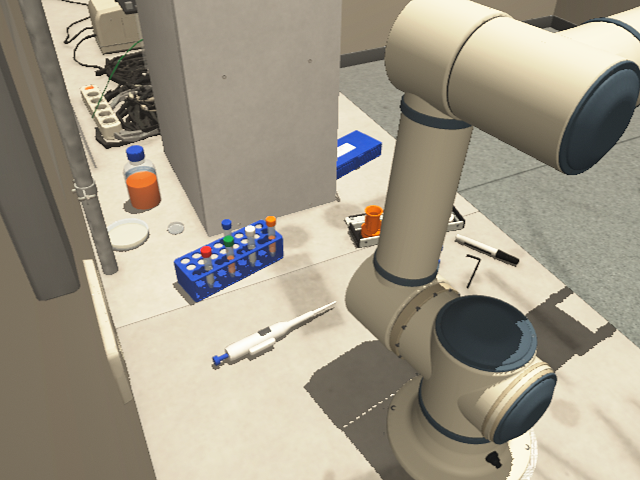

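View pics/side0.png

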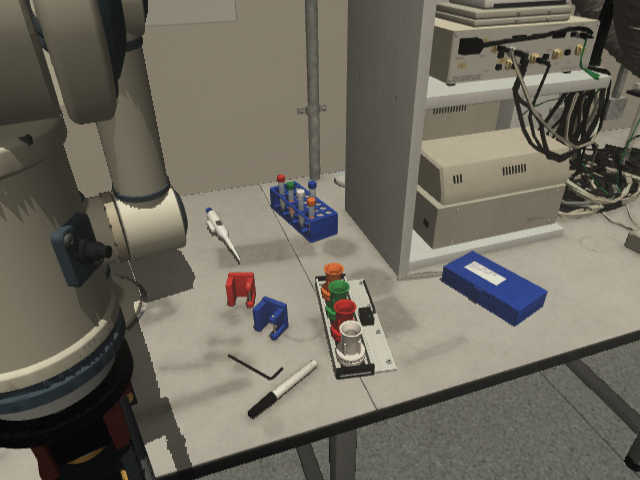

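The scene view shows the caps red (206,252), green (229,241), white (251,231), orange (271,221) and blue (227,225). The side view shows the same caps at (281,179), (291,186), (300,193), (311,202) and (312,185). The puck mouths there are orange (334,269), green (340,287), red (345,308) and white (350,329).

```bash
cat > h.py <<'E'
import numpy as np, cv2
from scipy.optimize import least_squares
from station import robot, imaging
def ray(p,px,fish=False):
    R=cv2.Rodrigues(np.array(p["rvec"]))[0]; t=np.array(p["tvec"])
    u=np.array([(px[0]-p["cx"])/p["fx"],(px[1]-p["cy"])/p["fy"]])
    if fish:
        r=np.linalg.norm(u)+1e-9; d=np.r_[np.sin(r)*u/r,np.cos(r)]
    else: d=np.r_[u,1]
    d=R.T@d; return -R.T@t, d/np.linalg.norm(d)
def onplane(p,px,z,fish=False):
    c,d=ray(p,px,fish); return c+d*(z-c[2])/d[2]
def tri(rays):
    A=sum(np.eye(3)-np.outer(d,d) for c,d in rays); b=sum((np.eye(3)-np.outer(d,d))@c for c,d in rays)
    X=np.linalg.solve(A,b); return X,[np.linalg.norm(np.cross(X-c,d)) for c,d in rays]
def shot(name):
    p=imaging.camera_params("wrist"); im=imaging.read_camera("wrist")[:,:,::-1].copy()
    cv2.imwrite(f"pics/{name}.png",im); np.savez(f"pics/{name}.npz",**p); return p,im
def load(name): return dict(np.load(f"pics/{name}.npz"))
E
python3 - <<'E'
from h import *
np.set_printoptions(precision=4,suppress=True)
a,b=imaging.camera_params("scene"),imaging.camera_params("side")
for n,p,q in [("red",(206,252),(281,179)),("green",(229,241),(291,186)),("white",(251,231),(300,193)),("orange",(271,221),(311,202)),("blue",(227,225),(312,185)),("puckO",(373,211),(334,269))]:
    print(n,tri([ray(a,p),ray(b,q)]))
for n,q in [("O",(334,269)),("G",(340,287)),("R",(345,308)),("W",(350,329))]: print(n,onplane(b,q,.066))
w=imaging.camera_params("wrist");R=cv2.Rodrigues(w["rvec"])[0];print("wrist cam",-R.T@w["tvec"],R, w["fx"],w["cx"],w["cy"])
E
```

```text
red (array([0.4535, 0.2414, 0.0914]), [np.float64(0.0005879079331310318), np.float64(0.0005879079331311896)])
green (array([0.4651, 0.1935, 0.0921]), [np.float64(1.0993747587112462e-05), np.float64(1.0993747586996175e-05)])
white (array([0.4732, 0.1468, 0.0942]), [np.float64(0.0003776725376906219), np.float64(0.0003776725376907266)])
orange (array([0.4854, 0.1003, 0.093 ]), [np.float64(0.0006113939457455328), np.float64(0.0006113939457457496)])
blue (array([0.513 , 0.1812, 0.092 ]), [np.float64(0.00029927391792107386), np.float64(0.00029927391792105364)])
puckO (array([ 0.4606, -0.1163,  0.0642]), [np.float64(9.526587522960482e-05), np.float64(9.526587522954043e-05)])
O [ 0.4596 -0.1187  0.066 ]
G [ 0.4512 -0.1728  0.066 ]
R [ 0.4394 -0.2282  0.066 ]
W [ 0.4287 -0.2777  0.066 ]
wrist cam [ 0.2181 -0.5645  0.3844] [[ 0.2281 -0.9736 -0.0003]
 [-0.9291 -0.2178  0.299 ]
 [-0.2912 -0.0679 -0.9542]] 371.64829954431775 321.6066136333538 242.73085541839498
```

```bash

for i in 1; do
python3 -m pendant '{"translation":[[0.76,0.96,0.15],[0.76,0.96,0.15],[0.76,0.96,0.15],[0.76,0.96,0.15],[0.76,0.96,0.15]],"twist":[[0,0,0.34],[0,0,0.34],[0,0,0.34],[0,0,0.34],[0,0,0.34]]}' 60 20
python3 -m pendant '{"translation":[[0.76,0.96,0.15],[0.76,0.96,0.15],[0.76,0.96,0.15],[0.76,0.96,0.15],[0.76,0.96,0.15]],"twist":[[0,0,0.34],[0,0,0.34],[0,0,0.34],[0,0,0.34],[0,0,0.34]]}'
done
```

```text
clock: 0.6
ee_pos: [0.2134, -0.4874, 0.2073]
ee_rot: [[0.608, 0.794, -0.0], [0.794, -0.608, -0.0], [-0.0, 0.0, -1.0]]
ft_force: [-0.3, -0.6, -0.4]
gripper_width: 0.681
finger_force: 0.0
clock: 1.1
ee_pos: [0.2893, -0.3914, 0.2222]
ee_rot: [[-0.026, 1.0, -0.0], [1.0, 0.026, -0.0], [-0.0, -0.0, -1.0]]
ft_force: [0.9, -0.5, 0.1]
gripper_width: 0.686
finger_force: 0.0
```

```bash

python3 -m pendant '{"translation":[[0.76,0.96,0.15],[0.76,0.96,0.15],[0.76,0.96,0.15],[0.76,0.96,0.15],[0.76,0.96,0.15]],"twist":[[0,0,0.34],[0,0,0.34],[0,0,0.34],[0,0,0.34],[0,0,0.34]]}' 40 20 >/dev/null
python3 -m pendant '{"translation":[[0.3,0.5,0.15],[0.3,0.5,0.15],[0.3,0.5,0.15],[0.3,0.5,0.15],[0.3,0.5,0.15],[0.3,0.5,0.15]],"twist":[[0,0,0.34],[0,0,0.34],[0,0,0.34],[0,0,0.34],[0,0,0.34],[0,0,0.34]]}'
python3 -c "
from h import *
shot('w1')"
python3 -m pendant '{"translation":[[0.2,1,0],[0.2,1,0],[0.2,1,0],[0.2,1,0]],"twist":[[0,0,0],[0,0,0],[0,0,0],[0,0,0]]}'
python3 -c "
from h import *
shot('w2')
a=[cv2.imread('pics/w%d.png'%i) for i in (1,2)]
cv2.imwrite('pics/w12.png',cv2.resize(np.vstack([i[100:400] for i in a]),None,fx=.95,fy=.95))"
```

```text
clock: 2.2
ee_pos: [0.3946, -0.2461, 0.2518]
ee_rot: [[-0.982, 0.19, -0.001], [0.19, 0.982, 0.0], [0.001, 0.0, -1.0]]
ft_force: [0.3, -1.1, 0.9]
gripper_width: 0.454
finger_force: 0.0
clock: 2.65
ee_pos: [0.4149, -0.1454, 0.2523]
ee_rot: [[-0.982, 0.19, 0.0], [0.19, 0.982, -0.0], [-0.0, -0.0, -1.0]]
ft_force: [-0.3, -0.4, 1.1]
gripper_width: 0.457
finger_force: 0.0
```

View pics/w12.png

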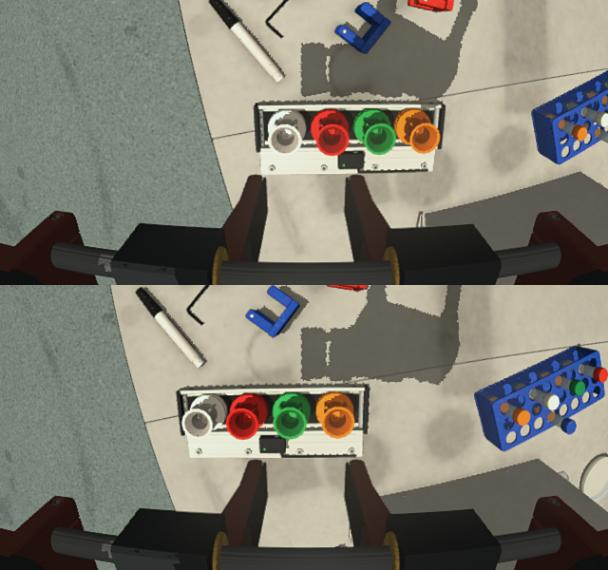

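The wrist views show the puck mouths in the order white, red, green, orange. In full-frame pixels they sit at x 301, 349, 397, 447 in w1 and 210, 256, 305, 355 in w2, with y about 243. Orange is the nearest tube in the rack.

```bash
python3 - <<'E'
from h import *
np.set_printoptions(precision=4,suppress=True)
a,b=load('w1'),load('w2')
s=imaging.camera_params("side")
M={"W":[(301,243),(210.5,245),(350,329)],"R":[(349.5,245),(256,242),(345,308)],"G":[(397,245),(305,241),(340,287)],"O":[(447,245),(355,241),(334,269)]}
ims=[cv2.imread('pics/w1.png'),cv2.imread('pics/w2.png')]
for n,(p,q,r) in M.items():
    q2=[]
    for im,c in zip(ims,(p,q)):
        x,y=int(c[0])-32,int(c[1])-32
        g=cv2.resize(im[y:y+64,x:x+64],None,fx=4,fy=4,interpolation=2).max(2)
        h=cv2.HoughCircles(g,cv2.HOUGH_GRADIENT_ALT,1.5,5,param1=150,param2=.5,minRadius=40,maxRadius=90)
        hh=h.reshape(-1,3)/4+[x,y,0] if h is not None else None
        if hh is not None: hh=hh[np.hypot(*(hh[:,:2]-c).T)<4]
        q2.append(hh)
    X,e=tri([ray(a,p,1),ray(b,q,1)]); Y,_=tri([ray(a,p,1),ray(b,q,1),ray(s,r)]); print(n,X,max(e),Y); print(q2)
E
# toward the rack
python3 -m pendant '{"translation":[[0.2,1,0],[0.2,1,0],[0.2,1,0],[0.2,1,0]],"twist":[[0,0,0.2],[0,0,0.2],[0,0,0.2],[0,0,0.2]]}'
python3 -m pendant '{"translation":[[0,1,0],[0,1,0],[0,1,0],[0,1,0]],"twist":[[0,0,0],[0,0,0],[0,0,0],[0,0,0]]}'
python3 -c "
from h import *
shot('w3')"
python3 -m pendant '{"translation":[[0,0.9,0],[0,0.9,0],[0,0.9,0],[0,0.9,0]],"twist":[[0,0,0],[0,0,0],[0,0,0],[0,0,0]]}'
python3 -c "
from h import *
shot('w4')
a=[cv2.imread('pics/w%d.png'%i) for i in (3,4)]
cv2.imwrite('pics/w34.png',cv2.resize(np.vstack([i[100:400] for i in a]),None,fx=1,fy=1))"
```

```text
W [ 0.4312 -0.2753  0.0593] 0.0017396728511384384 [ 0.4302 -0.2745  0.0626]
[array([], shape=(0, 3), dtype=float64), array([[207.25  , 246.75  ,  12.9668],
       [207.25  , 246.75  ,  15.8718]])]
R [ 0.4403 -0.2233  0.0601] 0.0010409975106685592 [ 0.4405 -0.2232  0.0611]
[array([[349.625 , 247.125 ,  14.0606],
       [349.625 , 247.125 ,  17.5422]]), array([], shape=(0, 3), dtype=float64)]
G [ 0.4515 -0.1707  0.0551] 0.001635619519204 [ 0.45   -0.1708  0.0634]
[array([[398.375 , 244.875 ,  14.7031],
       [400.625 , 245.625 ,  18.0212]]), array([[306.375 , 244.625 ,  16.1099],
       [302.25  , 243.875 ,  18.023 ],
       [302.25  , 243.875 ,  15.1714],
       [306.375 , 244.625 ,  13.5081],
       [302.25  , 243.875 ,  12.0516]])]
O [ 0.457  -0.117   0.0703] 0.0016038749046137835 [ 0.4596 -0.1162  0.0642]
[array([[445.75  , 245.625 ,  13.3351],
       [449.125 , 244.5   ,  16.2528],
       [445.75  , 242.25  ,  16.1341],
       [449.125 , 244.5   ,  11.7882]]), array([[357.5   , 243.5   ,  15.2831],
       [357.5   , 240.125 ,  12.4298],
       [357.5   , 243.5   ,  12.009 ]])]
clock: 3.1
ee_pos: [0.4348, -0.0464, 0.252]
ee_rot: [[-0.978, -0.207, -0.001], [-0.207, 0.978, -0.0], [0.001, -0.0, -1.0]]
ft_force: [-0.2, 0.2, -0.8]
gripper_width: 0.455
finger_force: 0.0
clock: 3.5
ee_pos: [0.4349, 0.0528, 0.252]
ee_rot: [[-0.979, -0.204, -0.0], [-0.204, 0.979, -0.001], [0.001, -0.001, -1.0]]
ft_force: [0.4, -0.2, 0.3]
gripper_width: 0.456
finger_force: 0.0
clock: 3.95
ee_pos: [0.4352, 0.1422, 0.252]
ee_rot: [[-0.979, -0.204, -0.0], [-0.204, 0.979, -0.001], [0.001, -0.001, -1.0]]
ft_force: [0.3, -0.5, -0.1]
gripper_width: 0.457
finger_force: 0.0
```

View pics/w34.png

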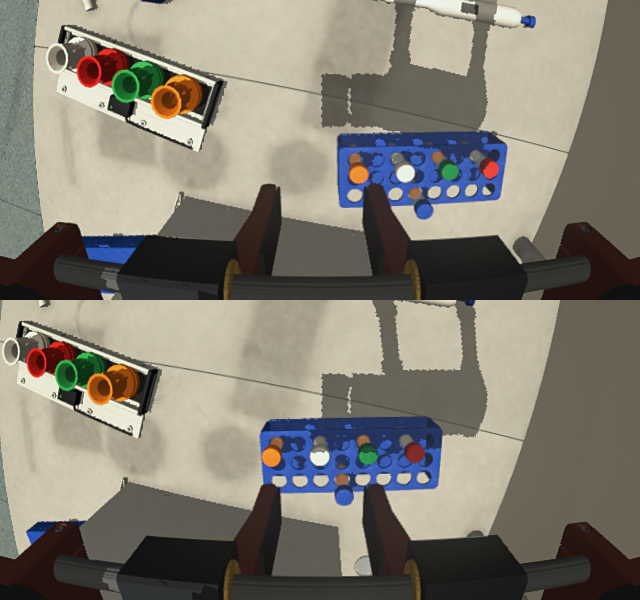

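w3 shows the cap tops, in full-frame pixels, at orange (358,274), white (405,273), green (450,272) and red (490,270). In w4 they are at (271,257), (319,258), (367,255) and (415,253).

```bash
python3 - <<'E'
from h import *
np.set_printoptions(precision=4,suppress=True)
a,b=load('w3'),load('w4'); s,t=imaging.camera_params("scene"),imaging.camera_params("side")
M={"orange":[(358.5,274),(271,257),(271,218),(311,200)],"white":[(405,273),(319.5,258),(251,228),(300,190)],"green":[(450.5,272),(367.5,255),(229,239),(291,184)],"red":[(490.5,270),(415,253),(206,250),(281,177)]}
P=[]
for n,(p,q,r,u) in M.items():
    w=[ray(a,p,1),ray(b,q,1)]; o=[ray(s,r),ray(t,u)]
    X,e=tri(w); Y,_=tri(o); Z,ee=tri(w+o); P.append(Z); print(n,X,Y,Z,max(ee), onplane(b,q,.1,1))
P=np.array(P); c=P.mean(0); d=np.linalg.svd(P-c)[2][0]; d[2]=0; d*=np.sign(d[1])/np.linalg.norm(d); print(c,d,np.degrees(np.arctan2(-d[0],d[1])))
F={n:c+k*.048*d for n,k in zip(M,(-1.5,-.5,.5,1.5))}; print(F)
pk=np.array([[.4302,-.2745],[.4405,-.2232],[.4500,-.1708],[.4596,-.1162]]); m=pk.mean(0); l=np.linalg.svd(pk-m)[2][0]; l*=np.sign(l[1])
print(m,l,[m+k*.054*l for k in (-1.5,-.5,.5,1.5)])
E
```

```text
orange [0.4862 0.1016 0.0994] [0.4857 0.0995 0.099 ] [0.4861 0.1008 0.0988] 0.0017740902607039594 [0.4862 0.1016 0.1   ]
white [0.4771 0.149  0.0975] [0.4733 0.1464 0.1017] [0.4747 0.1475 0.1015] 0.002265070950068223 [0.4772 0.1489 0.1   ]
green [0.4626 0.1934 0.1065] [0.4651 0.1932 0.0972] [0.4651 0.195  0.0976] 0.0023326111597881775 [0.4645 0.1947 0.1   ]
red [0.4528 0.241  0.1019] [0.4535 0.2409 0.0965] [0.4538 0.2422 0.0969] 0.0017279358274888126 [0.4527 0.2416 0.1   ]
[0.4699 0.1714 0.0987] [-0.2204  0.9754  0.    ] 12.73177927800418
{'orange': array([0.4858, 0.1012, 0.0987]), 'white': array([0.4752, 0.148 , 0.0987]), 'green': array([0.4646, 0.1948, 0.0987]), 'red': array([0.4541, 0.2416, 0.0987])}
[ 0.4451 -0.1962] [0.1821 0.9833] [array([ 0.4303, -0.2758]), array([ 0.4402, -0.2227]), array([ 0.45  , -0.1696]), array([ 0.4598, -0.1165])]
```

```bash

python3 -m pendant '{"translation":[[0.4,0.06,0],[0.4,0.06,-0.3],[0.4,0.06,-0.8],[0.4,0.06,-1],[0.4,0.06,-1],[0.4,0.06,-1]],"twist":[[0,0,0.01],[0,0,0.01],[0,0,0.01],[0,0,0.01],[0,0,0.01],[0,0,0.01]]}' 34 15
python3 -m pendant '{"translation":[[0,0,-0.35],[0,0,-0.35],[0,0,-0.35]],"twist":[[0,0,0],[0,0,0],[0,0,0]]}'
python3 -c "
from h import *
p,im=shot('w5')
cv2.imwrite('pics/w5c.png',im[180:480,160:480])
R=cv2.Rodrigues(p['rvec'])[0]
s=robot.state()
for z in (.1,.117):
  v=R@np.r_[s['ee_pos'][:2],z]+p['tvec']; r=np.hypot(v[0],v[1]); k=np.arctan2(r,v[2])*p['fx']/r; print(p['cx']+k*v[0]-160,p['cy']+k*v[1]-180)
"
```

```text
clock: 4.6
ee_pos: [0.4752, 0.1482, 0.1532]
ee_rot: [[-0.975, -0.224, 0.001], [-0.224, 0.975, -0.0], [-0.001, -0.0, -1.0]]
ft_force: [-0.3, 0.3, 1.5]
gripper_width: 0.386
finger_force: 0.0
clock: 4.9
ee_pos: [0.4752, 0.1494, 0.1191]
ee_rot: [[-0.974, -0.225, 0.001], [-0.225, 0.974, 0.0], [-0.001, -0.0, -1.0]]
ft_force: [0.3, -0.3, 0.8]
gripper_width: 0.389
finger_force: 0.0
161.26399716603947 86.52370175152896
161.19198365039682 97.2975576592986
```

View pics/w5c.png

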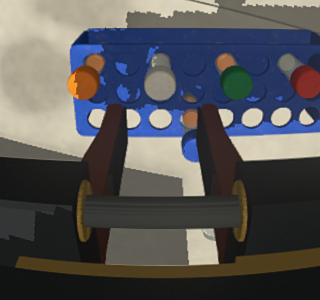

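The white cap sits centred between the fingertips at crop (160,84), which matches the prediction. I'll grasp it and lift.

```bash

python3 -m pendant '{"translation":[[0,0,-0.2],[0,0,-0.44],[0,0,-0.44],[0,0,-0.44]],"twist":[[0,0,0],[0,0,0],[0,0,0],[0,0,0]]}' 34 15
python3 -m pendant '{"translation":[[0,0,0],[0,0,0],[0,0,0],[0,0,0],[0,0,0]],"twist":[[0,0,0],[0,0,0],[0,0,0],[0,0,0],[0,0,0]]}' 8 15
python3 -m pendant '{"translation":[[0,0,0.2],[0,0,0.5],[0,0,0.9],[0,0,0.9]],"twist":[[0,0,0],[0,0,0],[0,0,0],[0,0,0]]}'
python3 -m pendant '{"translation":[[0,0,0.4],[0,0,0.8],[0,0,0.85],[0,0,0.85]],"twist":[[0,0,0],[0,0,0],[0,0,0],[0,0,0]]}'
python3 -c "
from h import *
p,im=shot('w6'); cv2.imwrite('pics/w6c.png',im[100:480,120:520])"
```

```text
clock: 5.35
ee_pos: [0.4753, 0.1499, 0.075]
ee_rot: [[-0.974, -0.226, 0.002], [-0.226, 0.974, 0.0], [-0.002, -0.0, -1.0]]
ft_force: [0.5, 0.4, 0.6]
gripper_width: 0.386
finger_force: 0.0
clock: 5.85
ee_pos: [0.4747, 0.1498, 0.0734]
ee_rot: [[-0.974, -0.226, 0.0], [-0.226, 0.974, 0.0], [-0.0, 0.0, -1.0]]
ft_force: [-0.4, 0.9, -0.2]
gripper_width: 0.087
finger_force: 0.0
clock: 6.25
ee_pos: [0.4769, 0.1503, 0.1697]
ee_rot: [[-0.974, -0.226, 0.009], [-0.226, 0.974, 0.002], [-0.01, 0.0, -1.0]]
ft_force: [0.1, 0.5, 0.9]
gripper_width: 0.093
finger_force: 0.0
clock: 6.65
ee_pos: [0.4753, 0.1499, 0.2493]
ee_rot: [[-0.974, -0.226, 0.003], [-0.226, 0.974, 0.001], [-0.003, 0.0, -1.0]]
ft_force: [-0.2, 0.9, 0.1]
gripper_width: 0.086
finger_force: 0.0
```

View pics/w6c.png

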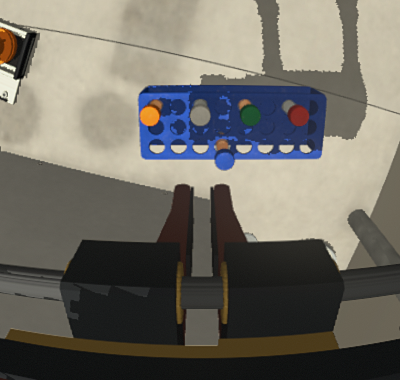

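The gripper closed to 8 mm on nothing and the white tube is still in its hole, so the grasp missed. The fingertips look nearer to the camera than the stated TCP should be. I'll zoom in to see why.

```bash
python3 -c "
from h import *
im=cv2.imread('pics/w6.png')[240:400,230:430]
a=cv2.imread('pics/w5.png')[240:400,230:430]
v=np.hstack([a,im]); v=(np.clip((v/255.)**.5,0,1)*255).astype('uint8')
cv2.imwrite('pics/z.png',cv2.resize(v,None,fx=2,fy=2,interpolation=2))
s=robot.state();p=imaging.camera_params('wrist');R=cv2.Rodrigues(p['rvec'])[0]
for dx in (-.01,0,.01):
  for dz in (0,.019,.04,.06):
   for dy in (-.004,.004):
    v=R@(s['ee_pos']+s['ee_rot']@np.r_[dx,dy,-dz])+p['tvec']; r=np.hypot(v[0],v[1]); k=np.arctan2(r,v[2])*p['fx']/r; print(dx,dy,dz,round(p['cx']+k*v[0]),round(p['cy']+k*v[1]))
"
```

```text
-0.01 -0.004 0 314 294
-0.01 0.004 0 328 294
-0.01 -0.004 0.019 313 309
-0.01 0.004 0.019 328 309
-0.01 -0.004 0.04 312 330
-0.01 0.004 0.04 329 330
-0.01 -0.004 0.06 311 353
-0.01 0.004 0.06 330 353
0 -0.004 0 314 278
0 0.004 0 328 278
0 -0.004 0.019 313 292
0 0.004 0.019 329 292
0 -0.004 0.04 312 311
0 0.004 0.04 329 311
0 -0.004 0.06 311 334
0 0.004 0.06 330 334
0.01 -0.004 0 314 261
0.01 0.004 0 328 261
0.01 -0.004 0.019 313 274
0.01 0.004 0.019 329 274
0.01 -0.004 0.04 312 292
0.01 0.004 0.04 329 292
0.01 -0.004 0.06 311 313
0.01 0.004 0.06 330 313
```

View pics/z.png

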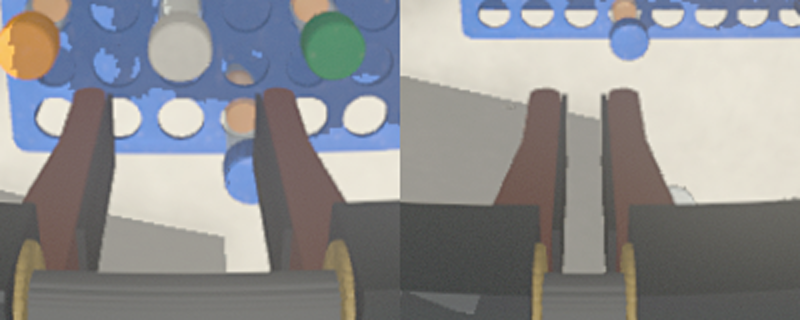

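Both the tip row (y≈284, against about 261 predicted) and the finger gap suggest the real fingertips sit 25–40 mm above the reported TCP. I'll check this independently with the fixed cameras.

```bash
python3 -c "
from h import *
c=[];s=robot.state()
for n in ('scene','side'):
  p=imaging.camera_params(n); im=imaging.read_camera(n)[:,:,::-1]
  for dz in (0,.035):
    u=cv2.projectPoints((s['ee_pos']+[0,0,dz])[None],p['rvec'],p['tvec'],np.array([[p['fx'],0,p['cx']],[0,p['fy'],p['cy']],[0,0,1.]]),None)[0].ravel(); print(n,dz,u)
    if dz==0: x,y=int(u[0])-50,int(u[1])-60; print(x,y)
  c.append(cv2.resize(im[y:y+130,x:x+100],None,fx=4,fy=4,interpolation=2))
cv2.imwrite('pics/f.png',np.hstack(c))
"
```

```text
scene 0 [243.01235286 162.18450681]
193 102
scene 0.035 [241.44056577 144.61279035]
side 0 [297.42092534 127.39419525]
247 67
side 0.035 [296.72981462 110.98089908]
```

View pics/f.png

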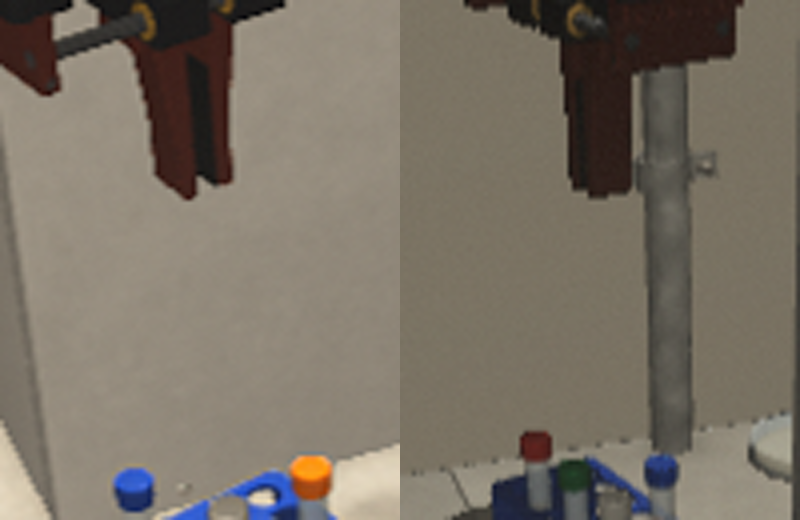

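In the scene view the tip centre is at about (241.7,149), where the reported TCP projects to (243,162). In the side view it is at (297.5,114.5) against (297.4,127.4). The real tip is therefore about 27 mm above the reported TCP, with no lateral error, so I'll command heights 27 mm lower.

```bash

python3 -m pendant '{"translation":[[0,-0.02,0],[0,-0.02,-0.3],[0,-0.02,-0.8],[0,-0.02,-1],[0,-0.02,-1]],"twist":[[0,0,0],[0,0,0],[0,0,0],[0,0,0],[0,0,0]]}' 34 15
python3 -m pendant '{"translation":[[0,0,-0.4],[0,0,-0.8],[0,0,-1],[0,0,-1],[0,0,-1]],"twist":[[0,0,0],[0,0,0],[0,0,0],[0,0,0],[0,0,0]]}'
python3 -m pendant '{"translation":[[0,0,0],[0,0,0],[0,0,0],[0,0,0],[0,0,0]],"twist":[[0,0,0],[0,0,0],[0,0,0],[0,0,0],[0,0,0]]}' 8 15
python3 -m pendant '{"translation":[[0,0,0.2],[0,0,0.5],[0,0,1],[0,0,1]],"twist":[[0,0,0],[0,0,0],[0,0,0],[0,0,0]]}'
```

```text
clock: 7.3
ee_pos: [0.4721, 0.147, 0.1429]
ee_rot: [[-0.974, -0.226, -0.009], [-0.226, 0.974, -0.002], [0.009, -0.0, -1.0]]
ft_force: [0.5, 0.1, -1.2]
gripper_width: 0.389
finger_force: 0.0
clock: 7.8
ee_pos: [0.4754, 0.1479, 0.05]
ee_rot: [[-0.974, -0.226, 0.002], [-0.226, 0.974, 0.0], [-0.002, 0.0, -1.0]]
ft_force: [0.6, 0.4, 0.7]
gripper_width: 0.391
finger_force: 0.0
clock: 8.3
ee_pos: [0.4758, 0.148, 0.0502]
ee_rot: [[-0.974, -0.226, 0.003], [-0.226, 0.974, 0.001], [-0.003, 0.0, -1.0]]
ft_force: [0.2, -1.0, 5.9]
gripper_width: 0.22
finger_force: 15.0
clock: 8.7
ee_pos: [0.4775, 0.1484, 0.1561]
ee_rot: [[-0.974, -0.226, 0.011], [-0.226, 0.974, 0.003], [-0.012, 0.0, -1.0]]
ft_force: [0.5, 0.3, 0.4]
gripper_width: 0.22
finger_force: 15.0
```

```bash

python3 -m pendant '{"translation":[[0,0,0.5],[-0.1,-0.5,0.7],[-0.11,-1,0.7],[-0.11,-1,0.7]],"twist":[[0,0,-0.03],[0,0,-0.05],[0,0,-0.05],[0,0,-0.05]]}' >/dev/null
python3 -m pendant '{"translation":[[-0.11,-0.5,0],[-0.11,-1,0],[-0.11,-1,0]],"twist":[[0,0,-0.05],[0,0,-0.05],[0,0,-0.05]]}' > /dev/null
python3 -m pendant '{"translation":[[-0.11,-0.5,0],[-0.11,-1,0],[-0.11,-1,0]],"twist":[[0,0,-0.05],[0,0,-0.05],[0,0,-0.05]]}' >/dev/null
python3 -m pendant '{"translation":[[-0.06,-0.5,0],[-0.12,-1,0],[-0.12,-1.0,0],[-0.12,-1.0,0]],"twist":[[0,0,-0.055],[0,0,-0.055],[0,0,-0.055],[0,0,-0.055]]}'
python3 -m pendant '{"translation":[[0,-0.24,0],[0,-0.24,-0.2],[0,-0.24,-0.7],[0,-0.24,-0.8],[0,-0.24,-0.8],[0,-0.24,-0.8]],"twist":[[0,0,0],[0,0,0],[0,0,0],[0,0,0],[0,0,0],[0,0,0]]}'
python3 -c "
from h import *
s=robot.state();c=[]
p,im=shot('w7');c.append(cv2.resize(im[140:400,170:470],None,fx=4/3,fy=4/3))
im=imaging.read_camera('side')[:,:,::-1]; c.append(cv2.resize(im[200:400,270:430],(277,346))); cv2.imwrite('pics/p1.png',np.hstack([cv2.resize(c[0],(399,346)),c[1]]))"
```

```text
clock: 10.1
ee_pos: [0.43, -0.2516, 0.2174]
ee_rot: [[-0.983, 0.182, -0.001], [0.182, 0.983, 0.002], [0.001, 0.002, -1.0]]
ft_force: [0.5, 1.1, -0.2]
gripper_width: 0.217
finger_force: 15.0
clock: 10.7
ee_pos: [0.4308, -0.2757, 0.1405]
ee_rot: [[-0.984, 0.179, 0.002], [0.179, 0.984, -0.001], [-0.002, -0.001, -1.0]]
ft_force: [1.3, 0.5, -0.7]
gripper_width: 0.22
finger_force: 15.0
```

View pics/p1.png

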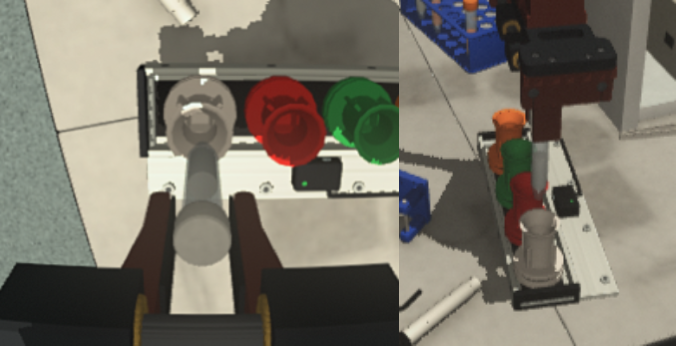

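The tube tip hangs over the white puck's mouth in both views: in the wrist crop the tip is at (203,150) over the mouth at (200,130), and in the side crop (539,195) over (537,215). I'll insert it.

```bash

python3 -m pendant '{"translation":[[0,0,-0.2],[0,0,-0.4],[0,0,-0.5],[0,0,-0.6],[0,0,-0.6]],"twist":[[0,0,0],[0,0,0],[0,0,0],[0,0,0],[0,0,0]]}'
python3 -m pendant '{"translation":[[0,0,-0.03],[0,0,-0.06],[0,0,-0.09],[0,0,-0.09]],"twist":[[0,0,0],[0,0,0],[0,0,0],[0,0,0]]}'
```

```text
clock: 11.3
ee_pos: [0.4296, -0.2762, 0.0779]
ee_rot: [[-0.984, 0.181, -0.0], [0.181, 0.984, 0.0], [0.0, 0.0, -1.0]]
ft_force: [0.3, -1.2, -1.1]
gripper_width: 0.218
finger_force: 15.0
clock: 11.7
ee_pos: [0.4303, -0.2767, 0.0703]
ee_rot: [[-0.984, 0.181, 0.002], [0.181, 0.984, -0.001], [-0.002, -0.001, -1.0]]
ft_force: [0.1, -0.3, 3.3]
gripper_width: 0.22
finger_force: 15.0
```

```bash

python3 -m pendant '{"translation":[[0,0,0],[0,0,0],[0,0,0.15],[0,0,0.5],[0,0,1],[0,0,1]],"twist":[[0,0,0],[0,0,0],[0,0,0],[0,0,0],[0,0,0],[0,0,0]]}' 34
python3 -m pendant '{"translation":[[0.07,0.5,0],[0.07,1,0],[0.07,1,0]],"twist":[[0,0,0.05],[0,0,0.05],[0,0,0.05]]}' >/dev/null
python3 -m pendant '{"translation":[[0.07,0.5,0],[0.07,1,0],[0.07,1,0]],"twist":[[0,0,0.05],[0,0,0.05],[0,0,0.05]]}' >/dev/null
python3 -c "
from h import *
p,im=shot('w8')
im=imaging.read_camera('side')[:,:,::-1]; cv2.imwrite('pics/p2.png',cv2.resize(im[160:400,230:430],None,fx=2,fy=2))"
python3 -m pendant '{"translation":[[0.07,0.5,0],[0.07,1,0],[0.07,1,0]],"twist":[[0,0,0.05],[0,0,0.05],[0,0,0.05]]}' >/dev/null
python3 -m pendant '{"translation":[[0.07,0.5,0],[0.07,1,0],[0.07,1,0]],"twist":[[0,0,0.055],[0,0,0.055],[0,0,0.055]]}' >/dev/null
python3 -m pendant '{"translation":[[0.06,0.5,0],[0.06,0.71,0],[0.06,0.71,0]],"twist":[[0,0,0],[0,0,0],[0,0,0]]}'
```

```text
clock: 12.3
ee_pos: [0.4319, -0.2779, 0.1783]
ee_rot: [[-0.983, 0.181, 0.01], [0.181, 0.984, -0.008], [-0.011, -0.006, -1.0]]
ft_force: [0.1, -0.1, 1.0]
gripper_width: 0.388
finger_force: 0.0
clock: 13.9
ee_pos: [0.4644, 0.1945, 0.1688]
ee_rot: [[-0.974, -0.227, -0.001], [-0.227, 0.974, -0.001], [0.001, -0.0, -1.0]]
ft_force: [-0.3, -0.7, -0.7]
gripper_width: 0.386
finger_force: 0.0
```

View pics/p2.png

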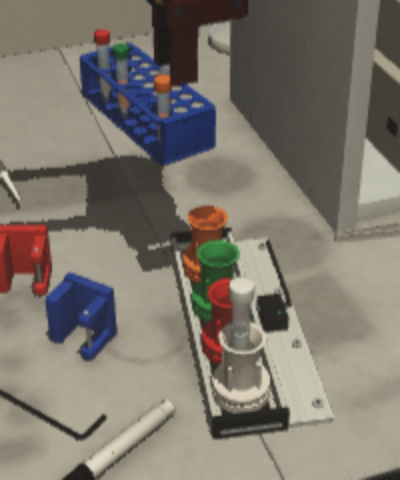

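The white tube stands upright in its puck, with its cap at crop (241,290). Green is next.

```bash

python3 -m pendant '{"translation":[[0,0,-0.3],[0,0,-0.7],[0,0,-0.9],[0,0,-0.9]],"twist":[[0,0,0],[0,0,0],[0,0,0],[0,0,0]]}' >/dev/null
python3 -m pendant '{"translation":[[0,0,-0.3],[0,0,-0.3],[0,0,-0.3]],"twist":[[0,0,0],[0,0,0],[0,0,0]]}'
python3 -m pendant '{"translation":[[0,0,0],[0,0,0],[0,0,0],[0,0,0],[0,0,0]],"twist":[[0,0,0],[0,0,0],[0,0,0],[0,0,0],[0,0,0]]}' 8 15
python3 -m pendant '{"translation":[[0,0,0.2],[0,0,0.5],[0,0,1],[0,0,1]],"twist":[[0,0,0],[0,0,0],[0,0,0],[0,0,0]]}'
```

```text
clock: 14.6
ee_pos: [0.4643, 0.1936, 0.0506]
ee_rot: [[-0.974, -0.225, 0.001], [-0.225, 0.974, -0.0], [-0.001, -0.0, -1.0]]
ft_force: [1.4, -1.1, 0.6]
gripper_width: 0.386
finger_force: 0.0
clock: 15.1
ee_pos: [0.4646, 0.195, 0.0509]
ee_rot: [[-0.974, -0.226, 0.003], [-0.226, 0.974, 0.001], [-0.003, -0.0, -1.0]]
ft_force: [0.1, -0.4, 6.3]
gripper_width: 0.219
finger_force: 15.0
clock: 15.5
ee_pos: [0.4663, 0.1958, 0.1568]
ee_rot: [[-0.974, -0.227, 0.011], [-0.227, 0.974, 0.004], [-0.011, 0.001, -1.0]]
ft_force: [0.6, -0.1, -0.6]
gripper_width: 0.221
finger_force: 15.0
```

```bash

python3 -m pendant '{"translation":[[0,0,0.5],[-0.04,-0.5,0.7],[-0.04,-1,0.7],[-0.04,-1,0.7]],"twist":[[0,0,-0.03],[0,0,-0.05],[0,0,-0.05],[0,0,-0.05]]}' >/dev/null
python3 -m pendant '{"translation":[[-0.04,-0.5,0],[-0.04,-1,0],[-0.04,-1,0]],"twist":[[0,0,-0.05],[0,0,-0.05],[0,0,-0.05]]}' > /dev/null
python3 -m pendant '{"translation":[[-0.04,-0.5,0],[-0.04,-1,0],[-0.04,-1,0]],"twist":[[0,0,-0.05],[0,0,-0.05],[0,0,-0.05]]}' >/dev/null
python3 -m pendant '{"translation":[[-0.03,-0.5,0],[-0.03,-0.65,-0.1],[-0.03,-0.65,-0.5],[-0.03,-0.65,-0.8],[-0.03,-0.65,-0.8],[-0.03,-0.65,-0.8]],"twist":[[0,0,-0.055],[0,0,-0.055],[0,0,-0.055],[0,0,-0.055],[0,0,-0.055],[0,0,-0.055]]}'
python3 -c "
from h import *
p,im=shot('w9');c=cv2.resize(im[140:400,170:470],(399,346))
im=imaging.read_camera('side')[:,:,::-1]; cv2.imwrite('pics/p3.png',np.hstack([c,cv2.resize(im[200:400,270:430],(277,346))]))"
```

```text
clock: 17.1
ee_pos: [0.4487, -0.169, 0.1391]
ee_rot: [[-0.984, 0.179, -0.001], [0.179, 0.984, 0.001], [0.001, 0.001, -1.0]]
ft_force: [1.2, -0.3, 0.5]
gripper_width: 0.223
finger_force: 15.0
```

View pics/p3.png

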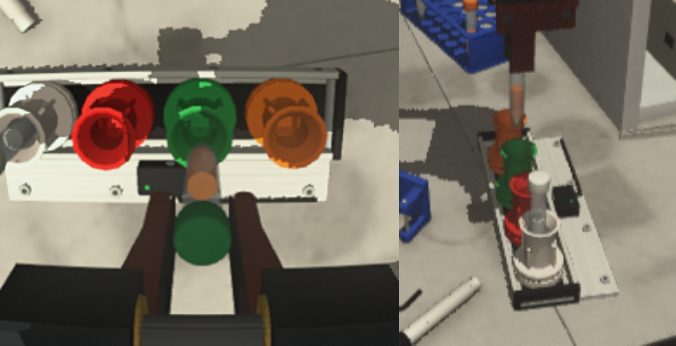

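The green tube hangs over the green mouth: wrist crop tip (202,150) over (199,137), and in the side crop both sit at x≈517. I'll insert it, release and return for red.

```bash

python3 -m pendant '{"translation":[[0,0,-0.2],[0,0,-0.4],[0,0,-0.5],[0,0,-0.6],[0,0,-0.6]],"twist":[[0,0,0],[0,0,0],[0,0,0],[0,0,0],[0,0,0]]}'
python3 -m pendant '{"translation":[[0,0,-0.03],[0,0,-0.06],[0,0,-0.09],[0,0,-0.09]],"twist":[[0,0,0],[0,0,0],[0,0,0],[0,0,0]]}'
```

```text
clock: 17.7
ee_pos: [0.4487, -0.1701, 0.0789]
ee_rot: [[-0.984, 0.181, -0.0], [0.181, 0.984, 0.0], [0.0, 0.0, -1.0]]
ft_force: [1.2, 0.3, 0.0]
gripper_width: 0.215
finger_force: 15.0
clock: 18.1
ee_pos: [0.4492, -0.1705, 0.071]
ee_rot: [[-0.984, 0.181, 0.002], [0.181, 0.984, -0.001], [-0.002, -0.0, -1.0]]
ft_force: [0.1, -0.1, 1.0]
gripper_width: 0.213
finger_force: 15.0
```

```bash

python3 -m pendant '{"translation":[[0,0,0],[0,0,0],[0,0,0.15],[0,0,0.5],[0,0,1],[0,0,1]],"twist":[[0,0,0],[0,0,0],[0,0,0],[0,0,0],[0,0,0],[0,0,0]]}' 34 >/dev/null
python3 -m pendant '{"translation":[[0.01,0.5,0],[0.01,1,0],[0.01,1,0]],"twist":[[0,0,0.05],[0,0,0.05],[0,0,0.05]]}' >/dev/null
python3 -m pendant '{"translation":[[0.01,0.5,0],[0.01,1,0],[0.01,1,0]],"twist":[[0,0,0.05],[0,0,0.05],[0,0,0.05]]}' >/dev/null
python3 -m pendant '{"translation":[[0.01,0.5,0],[0.01,1,0],[0.01,1,0]],"twist":[[0,0,0.05],[0,0,0.05],[0,0,0.05]]}' >/dev/null
python3 -m pendant '{"translation":[[0.02,0.5,0],[0.02,1,0],[0.02,1,0]],"twist":[[0,0,0.055],[0,0,0.055],[0,0,0.055]]}' >/dev/null
python3 -m pendant '{"translation":[[0,0.11,-0.1],[0,0.11,-0.3],[0,0.11,-0.7],[0,0.11,-0.9],[0,0.11,-0.9]],"twist":[[0,0,0],[0,0,0],[0,0,0],[0,0,0],[0,0,0]]}'
```

```text
clock: 20.4
ee_pos: [0.4521, 0.2381, 0.0759]
ee_rot: [[-0.975, -0.224, -0.006], [-0.224, 0.975, -0.003], [0.007, -0.002, -1.0]]
ft_force: [-0.6, 0.2, -0.3]
gripper_width: 0.387
finger_force: 0.0
```

```bash

python3 -m pendant '{"translation":[[0,0.01,0],[0,0.01,-0.3],[0,0.01,-0.31],[0,0.01,-0.31]],"twist":[[0,0,0],[0,0,0],[0,0,0],[0,0,0]]}'
python3 -m pendant '{"translation":[[0,0,0],[0,0,0],[0,0,0],[0,0,0],[0,0,0]],"twist":[[0,0,0],[0,0,0],[0,0,0],[0,0,0],[0,0,0]]}' 8 15
python3 -m pendant '{"translation":[[0,0,0.2],[0,0,0.5],[0,0,1],[0,0,1]],"twist":[[0,0,0],[0,0,0],[0,0,0],[0,0,0]]}'
```

```text
clock: 20.8
ee_pos: [0.4541, 0.2415, 0.0504]
ee_rot: [[-0.974, -0.226, 0.001], [-0.226, 0.974, 0.0], [-0.001, 0.0, -1.0]]
ft_force: [0.3, 0.5, 0.3]
gripper_width: 0.391
finger_force: 0.0
clock: 21.3
ee_pos: [0.4545, 0.2421, 0.0508]
ee_rot: [[-0.974, -0.226, 0.002], [-0.226, 0.974, 0.001], [-0.003, 0.0, -1.0]]
ft_force: [-0.1, 0.5, 6.7]
gripper_width: 0.219
finger_force: 15.0
clock: 21.7
ee_pos: [0.4562, 0.243, 0.1568]
ee_rot: [[-0.974, -0.226, 0.01], [-0.226, 0.974, 0.005], [-0.011, 0.002, -1.0]]
ft_force: [0.4, 0.3, -0.2]
gripper_width: 0.215
finger_force: 15.0
```

```bash

python3 -m pendant '{"translation":[[0,0,0.5],[-0.03,-0.5,0.75],[-0.03,-1,0.75],[-0.03,-1,0.75]],"twist":[[0,0,-0.03],[0,0,-0.05],[0,0,-0.05],[0,0,-0.05]]}' >/dev/null
python3 -m pendant '{"translation":[[-0.03,-0.5,0],[-0.03,-1,0],[-0.03,-1,0]],"twist":[[0,0,-0.05],[0,0,-0.05],[0,0,-0.05]]}' > /dev/null
python3 -m pendant '{"translation":[[-0.03,-0.5,0],[-0.03,-1,0],[-0.03,-1,0]],"twist":[[0,0,-0.05],[0,0,-0.05],[0,0,-0.05]]}' >/dev/null
python3 -m pendant '{"translation":[[-0.03,-0.5,0],[-0.03,-1,0],[-0.03,-1,0]],"twist":[[0,0,-0.055],[0,0,-0.055],[0,0,-0.055]]}' >/dev/null
python3 -m pendant '{"translation":[[-0.02,-0.5,0],[-0.02,-0.65,-0.05],[-0.02,-0.65,-0.2],[-0.02,-0.65,-0.6],[-0.02,-0.65,-0.85],[-0.02,-0.65,-0.85],[-0.02,-0.65,-0.85]],"twist":[[0,0,0],[0,0,0],[0,0,0],[0,0,0],[0,0,0],[0,0,0],[0,0,0]]}'
python3 -c "
from h import *
p,im=shot('w10');c=cv2.resize(im[140:400,170:470],(399,346))
im=imaging.read_camera('side')[:,:,::-1]; cv2.imwrite('pics/p4.png',np.hstack([c,cv2.resize(im[200:400,270:430],(277,346))]))"
```

```text
clock: 23.7
ee_pos: [0.4401, -0.2218, 0.1394]
ee_rot: [[-0.984, 0.179, -0.0], [0.179, 0.984, 0.001], [0.001, 0.001, -1.0]]
ft_force: [-0.0, -1.0, 0.0]
gripper_width: 0.216
finger_force: 15.0
```

View pics/p4.png

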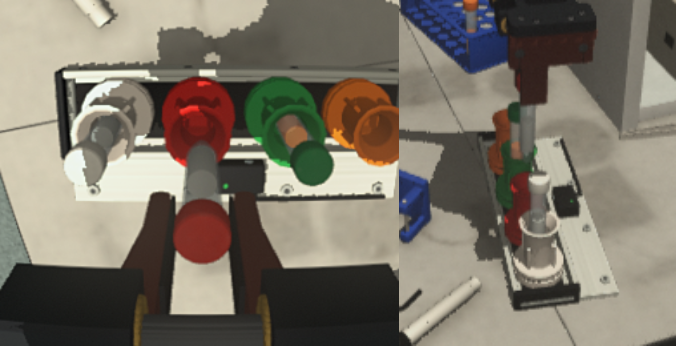

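The red tube is over the red mouth and the neighbouring tubes stand upright. I'll insert it, then go for orange.

```bash

python3 -m pendant '{"translation":[[0,0,-0.2],[0,0,-0.4],[0,0,-0.5],[0,0,-0.6],[0,0,-0.6]],"twist":[[0,0,0],[0,0,0],[0,0,0],[0,0,0],[0,0,0]]}'
python3 -m pendant '{"translation":[[0,0,-0.03],[0,0,-0.06],[0,0,-0.09],[0,0,-0.09]],"twist":[[0,0,0],[0,0,0],[0,0,0],[0,0,0]]}'
```

```text
clock: 24.3
ee_pos: [0.4396, -0.2231, 0.0789]
ee_rot: [[-0.984, 0.181, -0.0], [0.181, 0.984, 0.0], [0.0, 0.0, -1.0]]
ft_force: [1.7, -1.6, -0.6]
gripper_width: 0.218
finger_force: 15.0
clock: 24.7
ee_pos: [0.4402, -0.2235, 0.071]
ee_rot: [[-0.984, 0.181, 0.002], [0.181, 0.984, -0.001], [-0.002, -0.001, -1.0]]
ft_force: [0.2, -0.6, 2.7]
gripper_width: 0.218
finger_force: 15.0
```

```bash

python3 -m pendant '{"translation":[[0,0,0],[0,0,0],[0,0,0.15],[0,0,0.5],[0,0,1],[0,0,1]],"twist":[[0,0,0],[0,0,0],[0,0,0],[0,0,0],[0,0,0],[0,0,0]]}' 34 >/dev/null
python3 -m pendant '{"translation":[[0.14,0.5,0],[0.14,1,0],[0.14,1,0]],"twist":[[0,0,0.07],[0,0,0.07],[0,0,0.07]]}' >/dev/null
python3 -m pendant '{"translation":[[0.14,0.5,0],[0.14,1,0],[0.14,1,0]],"twist":[[0,0,0.07],[0,0,0.07],[0,0,0.07]]}' >/dev/null
python3 -m pendant '{"translation":[[0.14,0.5,0],[0.14,1,0],[0.14,1,0]],"twist":[[0,0,0.065],[0,0,0.065],[0,0,0.065]]}' >/dev/null
python3 -m pendant '{"translation":[[0.035,0.245,0],[0.035,0.245,0],[0.035,0.245,-0.3],[0.035,0.245,-0.7],[0.035,0.245,-0.9],[0.035,0.245,-0.9]],"twist":[[0,0,0],[0,0,0],[0,0,0],[0,0,0],[0,0,0],[0,0,0]]}'
python3 -m pendant '{"translation":[[0,0,0],[0,0,-0.3],[0,0,-0.31],[0,0,-0.31]],"twist":[[0,0,0],[0,0,0],[0,0,0],[0,0,0]]}'
python3 -m pendant '{"translation":[[0,0,0],[0,0,0],[0,0,0],[0,0,0],[0,0,0]],"twist":[[0,0,0],[0,0,0],[0,0,0],[0,0,0],[0,0,0]]}' 8 15
python3 -m pendant '{"translation":[[0,0,0.2],[0,0,0.5],[0,0,1],[0,0,1]],"twist":[[0,0,0],[0,0,0],[0,0,0],[0,0,0]]}'
```

```text
clock: 26.8
ee_pos: [0.4832, 0.099, 0.0767]
ee_rot: [[-0.974, -0.225, -0.006], [-0.225, 0.974, -0.002], [0.007, -0.0, -1.0]]
ft_force: [0.0, 0.2, 0.0]
gripper_width: 0.388
finger_force: 0.0
clock: 27.2
ee_pos: [0.4855, 0.1008, 0.0506]
ee_rot: [[-0.974, -0.226, 0.001], [-0.226, 0.974, -0.0], [-0.001, -0.0, -1.0]]
ft_force: [-0.1, -0.2, 0.0]
gripper_width: 0.389
finger_force: 0.0
clock: 27.7
ee_pos: [0.4861, 0.1014, 0.0508]
ee_rot: [[-0.974, -0.226, 0.003], [-0.226, 0.974, 0.0], [-0.003, -0.0, -1.0]]
ft_force: [0.9, -0.2, 6.6]
gripper_width: 0.215
finger_force: 15.0
clock: 28.1
ee_pos: [0.4879, 0.1017, 0.1567]
ee_rot: [[-0.974, -0.226, 0.011], [-0.226, 0.974, 0.002], [-0.011, -0.001, -1.0]]
ft_force: [-0.1, -0.2, -0.7]
gripper_width: 0.215
finger_force: 15.0
```

```bash

python3 -m pendant '{"translation":[[0,0,0.5],[-0.13,-0.5,0.7],[-0.13,-1,0.7],[-0.13,-1,0.7],[-0.13,-1,0.7]],"twist":[[0,0,-0.05],[0,0,-0.1],[0,0,-0.1],[0,0,-0.1],[0,0,-0.1]]}' >/dev/null
python3 -m pendant '{"translation":[[-0.13,-0.5,0],[-0.13,-1,0],[-0.13,-1,0],[-0.13,-1,0]],"twist":[[0,0,-0.1],[0,0,-0.105],[0,0,-0.105],[0,0,-0.105]]}' > /dev/null
python3 -m pendant '{"translation":[[0,-0.18,0],[0,-0.18,0],[0,-0.18,-0.2],[0,-0.18,-0.6],[0,-0.18,-0.8],[0,-0.18,-0.8],[0,-0.18,-0.8]],"twist":[[0,0,0],[0,0,0],[0,0,0],[0,0,0],[0,0,0],[0,0,0],[0,0,0]]}'
python3 -c "
from h import *
p,im=shot('w11');c=cv2.resize(im[140:400,170:470],(399,346))
im=imaging.read_camera('side')[:,:,::-1]; cv2.imwrite('pics/p5.png',np.hstack([c,cv2.resize(im[200:400,270:430],(277,346))]))"
```

```text
clock: 29.7
ee_pos: [0.4594, -0.1153, 0.1397]
ee_rot: [[-0.984, 0.179, -0.0], [0.179, 0.984, 0.0], [0.0, 0.0, -1.0]]
ft_force: [0.2, -0.0, -0.0]
gripper_width: 0.218
finger_force: 15.0
```

View pics/p5.png

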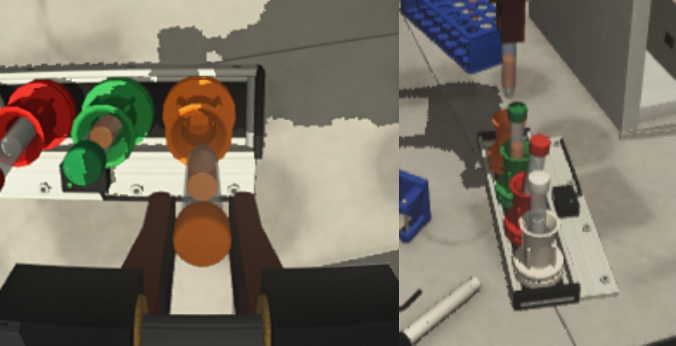

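The orange tube is over the orange mouth: tip (203,150), mouth (198,135). I'll insert, release and retreat.

```bash

python3 -m pendant '{"translation":[[0,0,-0.2],[0,0,-0.4],[0,0,-0.5],[0,0,-0.6],[0,0,-0.6]],"twist":[[0,0,0],[0,0,0],[0,0,0],[0,0,0],[0,0,0]]}'
python3 -m pendant '{"translation":[[0,0,-0.03],[0,0,-0.06],[0,0,-0.09],[0,0,-0.09]],"twist":[[0,0,0],[0,0,0],[0,0,0],[0,0,0]]}'
python3 -m pendant '{"translation":[[0,0,0],[0,0,0],[0,0,0.15],[0,0,0.5],[0,0,1],[0,0,1]],"twist":[[0,0,0],[0,0,0],[0,0,0],[0,0,0],[0,0,0],[0,0,0]]}' 34
python3 -m pendant '{"translation":[[-0.3,0,0.3],[-0.6,0,0.6],[-0.6,0,0.6],[-0.6,0,0.6]],"twist":[[0,0,0],[0,0,0],[0,0,0],[0,0,0]]}' >/dev/null
python3 -c "
from h import *
im=imaging.read_camera('side')[:,:,::-1]; p,w=shot('w12'); cv2.imwrite('pics/p6.png',np.hstack([cv2.resize(im[160:400,230:430],(400,480)),cv2.resize(w[100:460,120:420],(400,480))]))"
```

```text
clock: 30.3
ee_pos: [0.4589, -0.1166, 0.0787]
ee_rot: [[-0.984, 0.181, -0.001], [0.181, 0.984, 0.0], [0.001, 0.0, -1.0]]
ft_force: [-0.9, 0.2, -1.0]
gripper_width: 0.217
finger_force: 15.0
clock: 30.7
ee_pos: [0.4596, -0.1169, 0.0709]
ee_rot: [[-0.984, 0.181, 0.001], [0.181, 0.984, -0.0], [-0.001, -0.0, -1.0]]
ft_force: [-0.3, 0.4, 1.8]
gripper_width: 0.216
finger_force: 15.0
clock: 31.3
ee_pos: [0.4618, -0.1176, 0.1791]
ee_rot: [[-0.983, 0.181, 0.012], [0.181, 0.984, -0.004], [-0.013, -0.002, -1.0]]
ft_force: [2.0, 0.5, 1.5]
gripper_width: 0.383
finger_force: 0.0
```

View pics/p6.png

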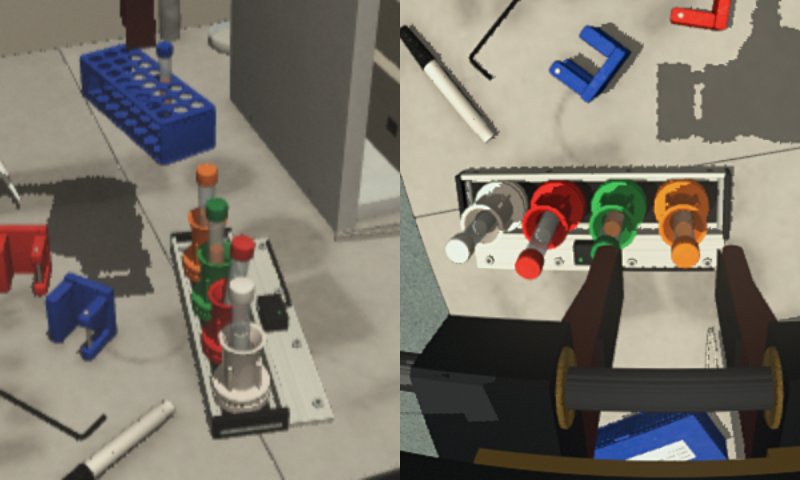

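All four tubes stand upright in pucks of their own colour, and the blue blank is still in the rack. I'll let everything settle and hand in.

```bash

python3 -m pendant '{"translation":[[0,0,0],[0,0,0],[0,0,0],[0,0,0]],"twist":[[0,0,0],[0,0,0],[0,0,0],[0,0,0]]}'
python3 -c "
from station import job; print(job.close_job())"
```

```text
clock: 32.2
ee_pos: [0.3992, -0.1167, 0.2298]
ee_rot: [[-0.984, 0.181, -0.001], [0.181, 0.984, 0.0], [0.001, 0.0, -1.0]]
ft_force: [-1.1, -0.0, -0.4]
gripper_width: 0.387
finger_force: 0.0
the job is handed in; nothing more can be done
None
```

The job is handed in at 32 s, with no verdict returned: the last pictures show the red, orange, green and white tubes upright in the pucks of their own colour, and the blue blank still in the rack.

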